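# Clamp a reamer driver in the flushing cradle

### The arm

A 6-joint arm with a two-finger parallel gripper is mounted at the origin on the work surface. World frame = base frame: x ahead of the robot, y to its left, z up, the work surface at z = 0. Lengths are in mm, angles in rad, forces in N, time in s.
With the tool pointing down it reaches from about 350 to 975 mm from the base axis. Payload 7.1 kg.
Tool frame: the origin (TCP) lies on the centre line of the jaws, within the pads' length; the fingertips stand 8 mm ahead of it and the grasp point (between the pads) lies 11 mm behind it (arm.nose_length is the distance from the TCP to the fingertips, in mm); x points along the fingers, z is the direction in which the jaws open and shut, and the axes are right-handed (so a half turn about x gives the same grasp; the last joint's range is limited). The gripper opens to 88 mm and grips with 3 to 60 N. Pads are 20 mm wide; open, the fingers measure 115 mm over their backs; the gripper's body (75 mm by 178 mm) begins 61 mm behind the grasp point.
Start: joints at [-1.345, 0.423, 1.63, -0, 1.089, -0.019], TCP at [151.496, -606.345, 230.675] pointing down, gripper open.
Joint ranges: [-3, 3], [-0.9, 2.11], [0.09, 2.58], [-1.31, 4.45], [0.11, 2.69], [-2.54, 2.54]. Speed limits (rad/s): [2.39, 2.39, 3.01, 3.14, 3.14, 3.14].

### API

Orientations are given as a unit quaternion [x, y, z, w].
In Python, from station import read_state, viewer, arm gives the robot as it stands. The module is installed in compiled form; this text tells all that it offers.
- The arm moves only by the tool carry_out, never from a script. Its argument "increments" is a list of rows, each a list of 7 numbers: the shift along the world's x, y, z in m, then the turn, a rotation vector about the world's x, y, z in degrees, then the gripper's target within -1 to 1 (fully open at 1, half-way at 0, shut at -1). In form: [[x, y, z, rx, ry, rz, hand], ...]. A call has exactly 5 rows; each row is the pose to reach, as a shift and turn from the pose commanded when the call began; what a row does not reach only later rows make up. A row lasts 1/8 s, in which the tool goes at most 62.5 mm and 10.7 degrees, less where a joint would pass 70% of its speed; a pose out of reach is approached as far as the arm can. A call with a gripper value outside its range is refused whole. The fingers move at their own pace and stop on an object; the grip force is fixed at half the most. Time passes only in rows, so rows that repeat a pose let the fingers close, or fill a call up. It gives the time, the measured TCP pose, the force and the opening at its end, in the units of the state.
- read_state(): the state, without advancing time (a new reading comes with each control period).
- viewer.snapshot(name): name is "side" or "top"; returns (picture, depth): 384x512x3 uint8, red, green, blue; 384x512 float32, mm along the optical axis (not along the pixel's ray), 0 where there is no reading.
- viewer.get_calibration(name): a dict with "fov_y" (degrees; the focal length in pixels is half the picture's height over the tangent of half this angle, whatever the lens; pixels are square), "cx", "cy" (the principal point, pixels), "T" (4x4, takes a point from camera to world coordinates). Camera axes: x right, y down, z forward; pixel columns grow to the right and rows downward; lengths in mm; the calibration is good to about 2 mm. A picture is of the moment at which its call begins. get_calibration takes no time and is no camera call.
- arm.close_job(): hands the job in, once; it reports no verdict.
The state is a dict: "clock": time; "q": joint angles; "joint_vel": joint speeds; "joint_torque": joint torques, N m; "eef_pos": TCP position; "tcp_rot": TCP orientation; "wrist_force": force on the tool from outside, world axes, zero at the start; "wrist_torque": the same for the moment, N m; "grip_width": finger opening in mm.
Only numpy, scipy, OpenCV 4.12 (cv2) and the standard library are available. Lean on these libraries where they do the work, as an engineer would, in place of code of your own. Each camera call takes 0.05 s, during which the arm holds its last target.

### The job

Load the hollow reamer driver for flushing: slide it along its rests until its rear end presses gently against the sprung blue seal of the flushing nozzle, without ramming the seal, and leave it there. Then flip the red cam lever over centre, fully down to its stop, so that the driver is clamped while still pressing on the seal, and leave the other things on the table where they are.

Things in the scene. Friction and masses are not known exactly. Their poses are not given: they have to be found in the camera images.
- cradle: Steel flushing cradle, fixed: drip plate 150 x 450 mm, rim 22 mm high. Origin: centre of its underside on the table; z up; y along the driver's line, towards the nozzle. The driver's axis: x = 0, 70 mm up, on 45-degree vees in a forked post (y -158 to -142 mm, 72 mm high, 44 wide) and in the clamp housing (y 5 to 55 mm, x -32 to 32, 128 mm high).
- grip_zone (a point): Point on the driver's axis midway in the open stretch between forked post and clamp housing: y = -70 mm in the cradle's frame (y is -142 to 5 mm here), 70 mm up. The tube is free all round here, with the plate's top 12 mm above the table.
- reamer: Hollow steel driver, 0.58 to 0.82 kg, tube 18 mm across, 300 mm long; 46 mm dome head at the front (-y) end. Origin: centre of its flat rear end, on the axis; the tube runs from there along its -y. Loose on the vees, rear end past the clamp, 14 to 55 mm short of the seal. Sliding it takes a steady 3 to 9 N of rubbing drag, which varies; let go, that drag holds it against as much push of the seal.
- flush_head: Bracket at the cradle's +y end, with brass carrier and 19 mm blue seal on the driver's axis. Origin: its foot, 172 mm along y from the cradle's origin, 12 mm up. The carrier is screwed in or out by hand, so the seal's face lies anywhere from 104 to 128 mm along the cradle's y, unmeasured: find it by feel. The seal is a spring of 3 N/mm for 10 mm. Over 10 N damages it; 4 to 7 N is right.
- lever_arm (a joint): Cam lever angle, rad. 0: open, standing up, leaning 10 degrees beyond upright towards the cradle's +x. 1.75: closed, level, pointing to the cradle's -x. Starts at 0 to 0.3 and stays where left. From about 0.5 the sprung shoe bears on the tube and the lever resists, up to about 0.4 N m at 1.0; past the centre at 1.5 it pulls itself down to its stop. More than 25 N on it is too rough.
- lever_grip (a point): Point in the middle of the lever's red grip, 78 mm from the pin's centre. The lever is a straight bar reaching 102 mm from the pin; the red grip is its outer 56 mm, 18 mm wide (along the cradle's y) and 12 mm thick.
- cam_pin (a point): Centre of the lever's pin: x = 0, y = 30 mm, 114 mm up in the cradle's frame. The pin runs along the cradle's y; the lever swings in the upright plane across it, between the two plates of the clamp housing, whose tops are 128 mm up.
- basket: Wire mesh basket 250 x 240 x 55 mm, fixed, left of the cradle. Origin: centre of its underside.
- driver_handle: Ribbed steel handle 185 mm long, 28 mm thick, lying in the basket. Origin: under its middle. Leave it.
- hole_plate: Flat steel instrument 180 mm long with a black handle, lying in the basket. Origin: under its middle. Leave it.
- spare_head_a: Loose perforated reamer dome, 52 mm across, 25 mm high, beyond the cradle. Origin: centre of its underside. Leave it.
- spare_head_b: Loose perforated reamer dome, 42 mm across, 20 mm high, beyond the cradle. Origin: centre of its underside. Leave it.
- gallipot: Small steel bowl 90 mm across, 50 mm high, right of the cradle. Origin: centre of its underside. Leave it.
- rinse_bottle: White plastic bottle 64 mm across, 170 mm high, blue cap, right of the cradle. Origin: centre of its underside. Leave it.
- tube_brush: Cleaning brush 190 mm long, 26 mm thick, beyond the cradle. Origin: under its shaft, 100 mm from the handle's end. Leave it.

How it is judged (in metres and radians):
On the way, in this order (a step that is already met when the one before it is completed fails the run):
1. the driver's rear end presses on the seal with 1.2 to 10 N, while the lever is still open (below 0.7 rad) (contact force between reamer and flush_head above 1.2 N and value of joint lever_arm below 0.7 rad), for 0.3 s.
2. the lever is over centre and down on its stop, with the driver still pressing on the seal (value of joint lever_arm above 1.69 rad and contact force between reamer and flush_head above 0.5 N), for 0.2 s.
At the end, for the whole second after the job is handed in: The lever is down on its stop (joint above 1.69 of 1.75 rad); the driver still presses on the seal (0.5 to 10 N), at rest on its two rests and in line with the cradle (within 4 mm and 0.04 rad) (all of step 2 and linear speed of reamer below 0.01 m/s and angle between the y axis of reamer and the y axis of cradle, either way round below 0.04 rad and x of reamer in the frame of cradle between -0.004 and 0.004 m); the robot touches nothing.
It fails at once if the seal is rammed: more than 10 N between the driver and the flushing head (contact force between reamer and flush_head above 10 N).
It fails at once if the robot pushes on the cradle or its lever with more than 25 N (contact force between any of the fingers, the arm and cradle above 25 N).
It fails at once if another thing on the table is moved more than 25 mm (distance of any of driver_handle, hole_plate, spare_head_a, spare_head_b, gallipot, rinse_bottle, tube_brush from where it was at the start of the episode above 0.025 m).
It also fails if it takes over 67 s, if anything falls off the work surface, if the arm or the gripper's body presses on something with over 40 N, if the wrist force passes 120 N, or if a joint passes its speed limit or range.

## Working session

There is one attempt and no reset: what is moved stays moved. The work goes in short steps, Python scripts to look and compute and a tool call to move; the robot and the scene stay as the last step left them, time stands still between calls to the robot, and variables do not carry over. Pictures are saved under pics/ and viewed, and the job is handed in when it is done.

Besides the shell and the picture viewer there is one more tool, called as name([rows], argument=value, ...), one row to a line, values as JSON. carry_out: Moves the arm, as the interface text tells. Its arguments: {"type":"object","properties":{"increments":{"type":"array"}},"required":["increments"]}

```bash
mkdir -p pics; ls; python3 - <<'E'
from station import read_state, viewer, arm
import cv2,numpy as np
print(read_state())
for n in("side","top"):
    p,d=viewer.snapshot(n); cv2.imwrite(f"pics/{n}0.png",p[:,:,::-1]); np.savez(f"pics/{n}0.npz",p=p,d=d)
    print(n,viewer.get_calibration(n))
E
```

```text
pics
{'clock': 0.0, 'q': array([-1.34498110e+00,  4.23856557e-01,  1.63065700e+00,  1.31920220e-05,
        1.08862588e+00, -1.90200909e-02]), 'joint_vel': array([-0.00036941, -0.00031789, -0.00026699, -0.00117709,  0.00082536,
       -0.00047836]), 'joint_torque': array([-1.35939474e-03, -5.44620252e+01, -2.73668075e+01,  6.42558374e-02,
        2.27145420e-02, -1.03330653e-04]), 'eef_pos': array([ 151.39385226, -605.83359615,  229.90485251]), 'tcp_rot': array([ 0.43555159,  0.55773466, -0.43485575,  0.55689078]), 'wrist_force': array([0.22279086, 0.44667616, 0.05904363]), 'wrist_torque': array([-0.04853364,  0.01916944, -0.02951202]), 'grip_width': 87.83144145013546}
side {'fov_y': 44.77247903405952, 'cx': 263.7176558271699, 'cy': 194.15313563682, 'T': array([[-6.75866771e-01, -5.82020108e-01,  4.52168887e-01,
        -2.15810749e+02],
       [-7.36962110e-01,  5.41619158e-01, -4.04395274e-01,
         7.83787651e+02],
       [-9.53715121e-03, -6.06548665e-01, -7.94989157e-01,
         1.56855626e+03],
       [ 0.00000000e+00,  0.00000000e+00,  0.00000000e+00,
         1.00000000e+00]])}
top {'fov_y': 46.02303534744719, 'cx': 257.9300264402115, 'cy': 195.88667699777153, 'T': array([[-1.00199072e-02, -9.98157091e-01,  5.98500049e-02,
         4.95199262e+02],
       [-9.99728452e-01,  8.74044247e-03, -2.16015298e-02,
         7.88200521e+01],
       [ 2.10386046e-02, -6.00501981e-02, -9.97973622e-01,
         1.60764102e+03],
       [ 0.00000000e+00,  0.00000000e+00,  0.00000000e+00,
         1.00000000e+00]])}
```

View pics/top0.png

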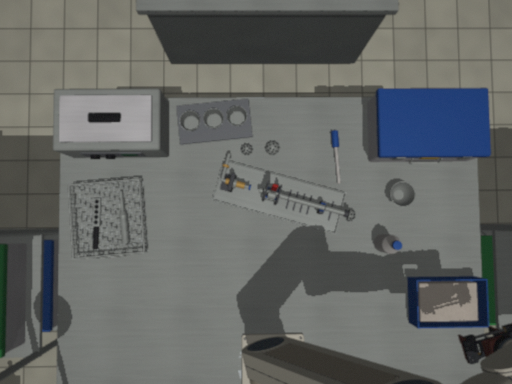

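View pics/side0.png

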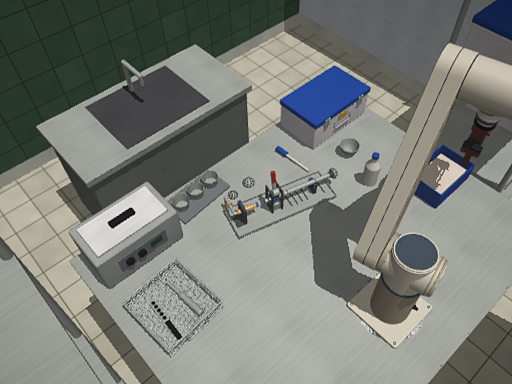

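```bash
python3 - <<'E'
import cv2
a=cv2.imread("pics/top0.png")[145:240,200:365]; cv2.imwrite("pics/topc.png",cv2.resize(a,None,fx=4.8,fy=4.8,interpolation=cv2.INTER_CUBIC))
a=cv2.imread("pics/side0.png")[145:250,205:355]; cv2.imwrite("pics/sidec.png",cv2.resize(a,None,fx=5.3,fy=5.3,interpolation=cv2.INTER_CUBIC))
E
```

```text
(no output)
```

View pics/topc.png

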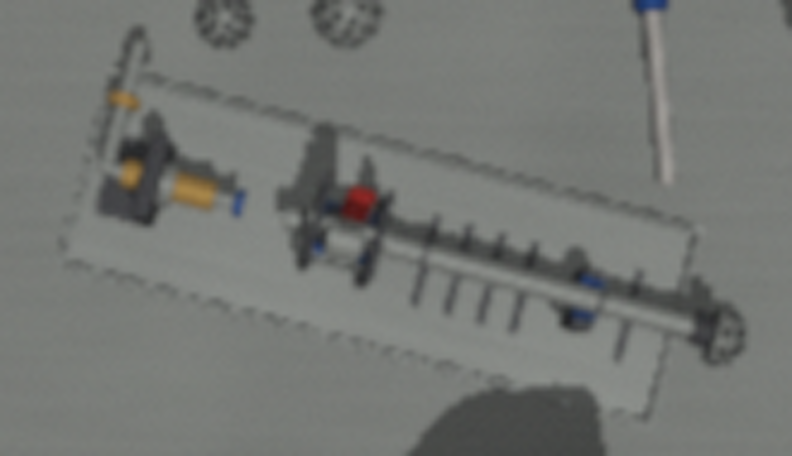

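View pics/sidec.png

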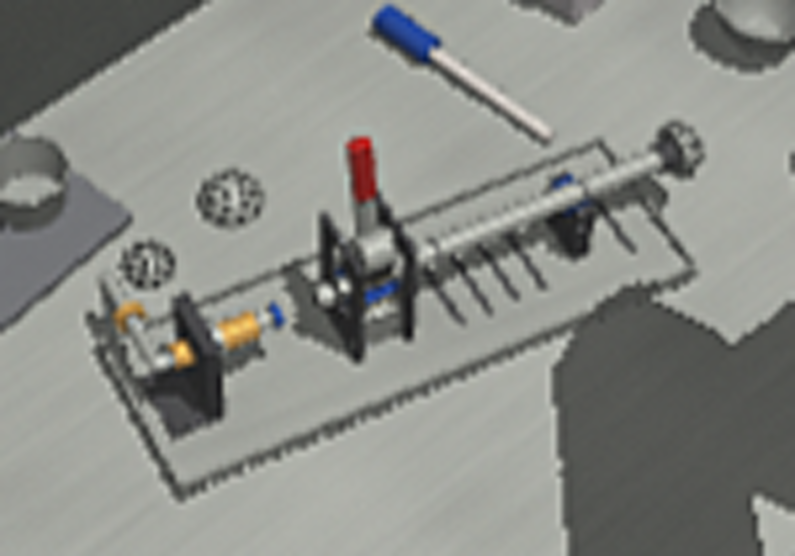

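```bash
cat > h.py <<'E'
import numpy as np
from station import viewer
def cal(n):
    c=viewer.get_calibration(n); f=192/np.tan(np.radians(c["fov_y"]/2)); return c,f
def ray(n,u,v,z):
    c,f=cal(n); T=c["T"]; d=T[:3,:3]@np.array([(u-c["cx"])/f,(v-c["cy"])/f,1]); o=T[:3,3]
    return o+d*(z-o[2])/d[2]
def cloud(n,d):
    c,f=cal(n); v,u=np.mgrid[:384,:512]; P=np.stack([(u-c["cx"])/f*d,(v-c["cy"])/f*d,d],-1)
    return P@c["T"][:3,:3].T+c["T"][:3,3]
def proj(n,p):
    c,f=cal(n); q=c["T"][:3,:3].T@(np.array(p)-c["T"][:3,3]); return q[0]/q[2]*f+c["cx"],q[1]/q[2]*f+c["cy"]
E
python3 - <<'E'
from h import *
import cv2
g=lambda u,v:(200+(u+.5)/4.8-.5,145+(v+.5)/4.8-.5)
cs=[np.array(ray("top",*g(*p),22))[:2] for p in[(135,72),(697,230),(648,416),(65,260)]]
for c in cs: print(c)
print("sides",[np.linalg.norm(cs[i]-cs[(i+1)%4]) for i in range(4)],"centre",np.mean(cs,0))
e=(cs[0]+cs[3]-cs[1]-cs[2]); print("yaw of cradle y",np.degrees(np.arctan2(e[1],e[0])))
for n in("side","top"):
    z=np.load(f"pics/{n}0.npz"); p=z["p"].astype(int); W=cloud(n,z["d"])
    r=(p[...,0]>120)&(p[...,1]<60)&(p[...,2]<60)&(W[...,0]>300)&(abs(W[...,1])<400)
    print(n,"red",r.sum(),W[r].mean(0),W[r].min(0),W[r].max(0))
    b=(p[...,2]>p[...,0]+45)&(W[...,2]>25)&(W[...,2]<110)&(W[...,0]>500)&(W[...,0]<720)&(W[...,1]>-250)&(W[...,1]<250)
    k,l,s,c=cv2.connectedComponentsWithStats(b.astype(np.uint8))
    for i in range(1,k): print(c[i],s[i,4],W[l==i].mean(0),W[l==i].std(0))
E
```

```text
[719.40761982 149.74219915]
[ 599.51014392 -262.4171203 ]
[ 463.49545579 -223.47971002]
[581.5382031  201.64015735]
sides [np.float64(429.2443468911563), np.float64(141.47832804910442), np.float64(441.20402516901675), np.float64(147.31386266126347)] centre [590.98785566 -33.62861845]
yaw of cradle y 74.13576970830024
side red 30 [ 6.04903229e+02 -2.47905205e-01  1.97091894e+02] [597.3691299   -8.91631716 168.28407652] [617.61655733   8.50078107 220.55017941]
[311.  178.5] 4 [ 560.69577995 -174.10768686   74.7345664 ] [3.57623613 4.78620618 4.07965284]
[276.57142857 199.64285714] 14 [582.02971006   1.52948285  68.16208108] [3.92098842 8.12468726 5.73105778]
[256.6 203.4] 5 [617.84588858  76.85047694  76.88598832] [4.00158721 2.07144789 5.51108137]
top red 6 [591.08355476   8.82554189 445.81780253] [495.19926247  -8.04588082 207.48790463] [ 612.60010766   78.82005215 1607.64101546]
[249. 187.] 3 [617.09842308  75.7214403   81.80635157] [2.61569941 0.02082332 3.04234014]
[266. 196.] 1 [586.75071806  18.04511085  70.59101934] [0. 0. 0.]
[322.5 203. ] 2 [ 561.25833486 -175.21947137   67.37599088] [0.08072408 2.08643597 2.24584812]
```

```bash
python3 - <<'E'
from h import *
import cv2
from scipy.spatial.transform import Rotation as R
from station import read_state
s=read_state(); M=R.from_quat(s["tcp_rot"]).as_matrix(); print("tool x",M[:,0],"jaw",M[:,2],np.degrees(np.arctan2(M[1,2],M[0,2])))
y0=np.radians(74.2); c0=np.array([591,-33.6])
def fr(P,c=c0,a=y0):
    d=P[...,:2]-c; return d@np.array([np.sin(a),-np.cos(a)]), d@np.array([np.cos(a),np.sin(a)])
for n in("side","top"):
    z=np.load(f"pics/{n}0.npz"); W=cloud(n,z["d"]); ok=z["d"]>0
    x,y=fr(W); h=W[...,2]
    m=ok&(y>-135)&(y<-5)&(abs(x)<25)&(h>60)&(h<95)
    P=W[m]; cc,dd=P[:,:2].mean(0),np.linalg.svd(P[:,:2]-P[:,:2].mean(0))[2][0]
    print(n,"tube",m.sum(),cc,np.degrees(np.arctan2(dd[1],dd[0])),"z",np.percentile(P[:,2],[10,50,90]), "off x",fr(cc))
    for nm,lo,hi in(("head",-300,-205),("post",-175,-130),("rear",55,100),("seal",95,135)):
        m=ok&(y>lo)&(y<hi)&(abs(x)<32)&(h>45)&(h<100)
        print(nm,m.sum(),[np.round((a[m].min(),np.median(a[m]),a[m].max()),1) for a in(x,y,h)])
    # rim/plate
    m=ok&(abs(x)<110)&(abs(y)<260)&(h>5)&(h<30)
    P=W[m][:,:2].astype(np.float32); print("rect",cv2.minAreaRect(P))
    m=ok&(abs(x)<60)&(y>10)&(y<50)&(h>135)
    print("lever",m.sum(),np.round(np.stack([x[m],y[m],h[m]],1),1)[::4].tolist())
E
```

```text
tool x [-3.14782268e-04  1.33107472e-03 -9.99999065e-01] jaw [ 0.24235096 -0.97018768 -0.00136768] -75.97464905149214
side tube 132 [ 564.11827326 -100.53087699] 74.1820520738863 z [69.16931345 76.60571963 81.58381273] off x (np.float64(-7.642125445206791), np.float64(-71.72145735627521))
head 88 [array([-29.7, -10.6,  17.7]), array([-254. , -232.6, -205.4]), array([50.6, 79.1, 97.1])]
post 89 [array([-30.3,  -9.2,  16.7]), array([-174.3, -143.6, -130.9]), array([46.8, 72.3, 84.7])]
rear 67 [array([-30.9,  -6.4,  27. ]), array([55.1, 62.4, 81.8]), array([47.1, 74.9, 98.1])]
seal 21 [array([-14.9,  -7.4,   4. ]), array([111.8, 119.4, 134.6]), array([68.6, 74.7, 84.2])]
rect ((590.5933227539062, -34.177001953125), (518.56689453125, 219.15257263183594), 74.14969635009766)
lever 74 [[18.0, 34.0, 209.3], [11.0, 37.7, 212.8], [4.8, 45.1, 217.5], [11.5, 41.7, 202.6], [6.0, 44.5, 204.1], [4.8, 45.1, 199.7], [4.0, 45.5, 194.9], [1.6, 29.5, 188.5], [1.9, 33.6, 184.5], [5.0, 36.2, 176.5], [-3.2, 44.9, 184.3], [4.7, 45.1, 169.6], [-1.0, 30.6, 167.7], [-3.2, 36.1, 167.0], [-3.5, 36.2, 161.3], [-0
[... 321 characters left out ...]
]), array([63.3, 80.7, 96.8])]
post 118 [array([-24.2,  -3.8,  18.9]), array([-174.2, -146.9, -130.7]), array([45.8, 74.4, 87.4])]
rear 29 [array([-12.6,  -2.9,  23.6]), array([59.9, 69.5, 78.8]), array([46.4, 76.7, 84.9])]
seal 35 [array([-12.5,  -3.1,   7.4]), array([110.7, 123.3, 134.5]), array([67.9, 75.9, 85. ])]
rect ((591.051025390625, -33.1307373046875), (518.2120361328125, 218.50567626953125), 74.40667724609375)
lever 51 [[16.5, 41.4, 216.3], [14.2, 37.6, 217.9], [10.3, 42.5, 209.7], [14.0, 27.7, 213.9], [8.4, 35.9, 215.8], [4.8, 43.5, 194.9], [6.4, 32.1, 213.4], [3.5, 36.6, 193.8], [2.9, 43.4, 136.8], [2.5, 32.3, 180.2], [-0.1, 36.8, 155.6], [-2.5, 38.5, 135.6], [3.6, 16.4, 135.1]]
```

```bash
python3 - <<'E'
from h import *
print("bottle cap",ray("top",396,245,165),"gallipot",ray("top",401,193,50),"brush",ray("top",338,180,13),ray("top",335,140,13))
z=np.load("pics/side0.npz"); W=cloud("side",z["d"]); print(W[157,376],W[170,371])
E
```

```text
bottle cap [ 420.54181271 -392.36862971  165.        ] gallipot [ 594.31136336 -452.55624466   50.        ] brush [ 644.92137244 -240.99430269   13.        ] [ 788.51044831 -233.2012195    13.        ]
[ 413.11215531 -387.07349987  165.68171671] [ 406.79692964 -363.33608191  109.56068111]
```

carry_out([
  [0.04, 0.03, 0.02, 0, 0, 10, -1],
  [0.08, 0.065, 0.02, 0, 0, 20, -1],
  [0.12, 0.1, 0.02, 0, 0, 30, -1],
  [0.16, 0.13, 0.02, 0, 0, 40, -1],
  [0.2, 0.162, 0.02, 0, 0, 50, -1],
])

```text
clock: 0.72
eef_pos: [352.5, -443.1, 250.5]
tcp_rot: [0.157, 0.69, -0.157, 0.689]
wrist_force: [0.3, -0.3, 0.3]
grip_width: 41.1
```

carry_out([
  [0.045, 0.04, 0.0, 0, 0, 10.2, -1],
  [0.09, 0.08, 0.0, 0, 0, 10.2, -1],
  [0.13, 0.115, 0.0, 0, 0, 10.2, -1],
  [0.16, 0.141, -0.02, 0, 0, 10.2, -1],
  [0.16, 0.141, -0.07, 0, 0, 10.2, -1],
])

```text
clock: 1.35
eef_pos: [515.2, -302.3, 181.9]
tcp_rot: [0.095, 0.699, -0.097, 0.703]
wrist_force: [-0.3, -0.1, -0.6]
grip_width: 0.4
```

```bash
python3 - <<'E'
from h import *
import cv2
from station import read_state
s=read_state(); print(s["eef_pos"],s["wrist_force"])
for n in("side","top"):
    p,d=viewer.snapshot(n); np.savez(f"pics/{n}1.npz",p=p,d=d)
    u,v=map(int,proj(n,[540,-230,70])); a=p[max(v-60,0):v+60,u-75:u+75,::-1]; cv2.imwrite(f"pics/{n}1.png",cv2.resize(a,None,fx=4,fy=4,interpolation=cv2.INTER_CUBIC))
E
python3 -c "
import cv2,numpy as np
a=cv2.imread('pics/side1.png');b=cv2.imread('pics/top1.png');print(a.shape,b.shape)"
```

```text
[ 515.15339689 -302.31119004  181.89574626] [-0.27888216 -0.12231183 -0.58131293]
(480, 600, 3) (480, 600, 3)
```

View pics/side1.png

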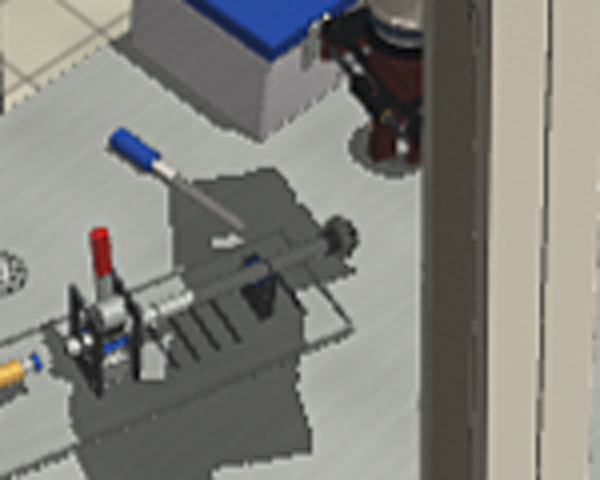

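View pics/top1.png

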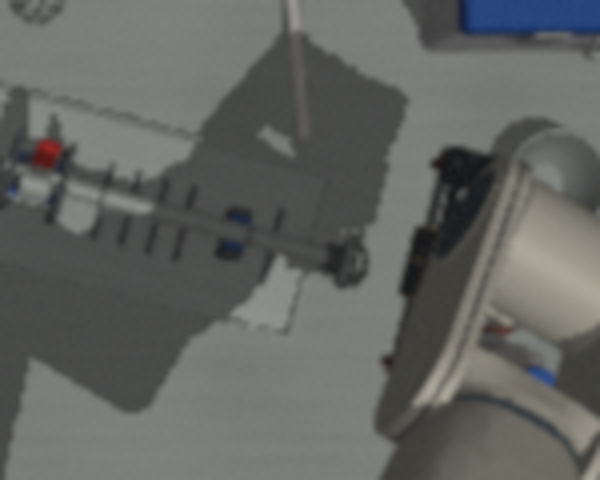

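carry_out([
  [0, 0, -0.04, 0, 0, 0, -1],
  [0, 0, -0.08, 0, 0, 0, -1],
  [0, 0, -0.119, 0, 0, 0, -1],
  [0, 0, -0.119, 0, 0, 0, -1],
  [0, 0, -0.119, 0, 0, 0, -1],
])

```text
clock: 2.08
eef_pos: [512.3, -304.3, 63.5]
tcp_rot: [0.097, 0.7, -0.098, 0.701]
wrist_force: [0.4, -0.3, 0.6]
grip_width: 0.2
```

```bash
cat >> h.py <<'E'
A=np.radians(74.17); O=np.array([589.2,-29.0]); XH=np.array([np.sin(A),-np.cos(A)]); YH=np.array([np.cos(A),np.sin(A)])
def st():
    from station import read_state
    s=read_state(); p=s["eef_pos"]; f=s["wrist_force"]; d=p[:2]-O
    print("t",round(s["clock"],2),"cradle xyz",np.round([d@XH,d@YH,p[2]],2),"F cradle",np.round([f[:2]@XH,f[:2]@YH,f[2]],2),"world",np.round(p,1),"w",round(s["grip_width"],1))
E
python3 - <<'E'
from h import *
import cv2
st()
n="top"
p,d=viewer.snapshot(n); u,v=map(int,proj(n,[540,-230,70])); a=p[max(v-60,0):v+60,u-75:u+75,::-1]; cv2.imwrite(f"pics/{n}2.png",cv2.resize(a,None,fx=4,fy=4,interpolation=cv2.INTER_CUBIC))
E
```

```text
t 2.08 cradle xyz [   1.14 -285.83   63.54] F cradle [ 0.43 -0.23  0.65] world [ 512.3 -304.3   63.5] w 0.2
```

View pics/top2.png

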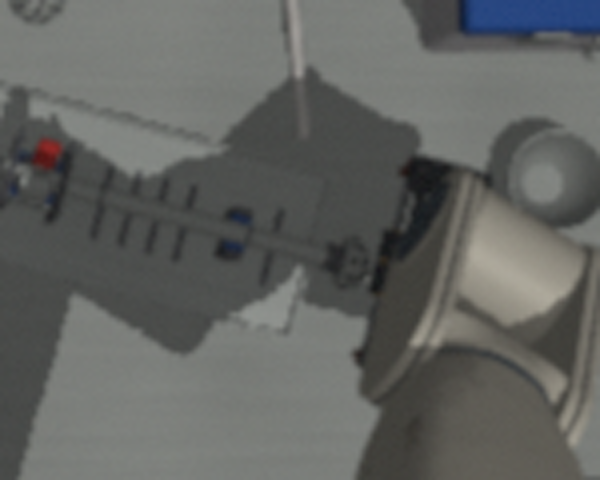

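```bash
python3 - <<'E'
from h import *
def c(n,u,v,z):
    d=ray(n,u,v,z)[:2]-O; print(n,np.round([d@XH,d@YH],1))
g=lambda u,v:(205+(u+.5)/5.3-.5,145+(v+.5)/5.3-.5)
for p in((325,295),(320,297),(284,314),(275,317)): c("side",*g(*p),70)
t=lambda u,v:(200+(u+.5)/4.8-.5,145+(v+.5)/4.8-.5)
print("top");
for p in((243,204),(232,202),(282,214),(722,333),(745,333)): c("top",*t(*p),70)
import cv2
p=np.load("pics/top0.npz")["p"][170:215,240:320,::-1]; cv2.imwrite("pics/topz.png",cv2.resize(p,None,fx=10,fy=10,interpolation=cv2.INTER_NEAREST))
E
```

```text
side [ 0.3 67.5]
side [ 0.3 71.7]
side [ -1.5 102.9]
side [ -1.  110.2]
top
top [ -0.  104.5]
top [ -0.7 112.4]
top [ 0.4 75.9]
top [   1.4 -248.4]
top [   5.7 -264.3]
```

View pics/topz.png

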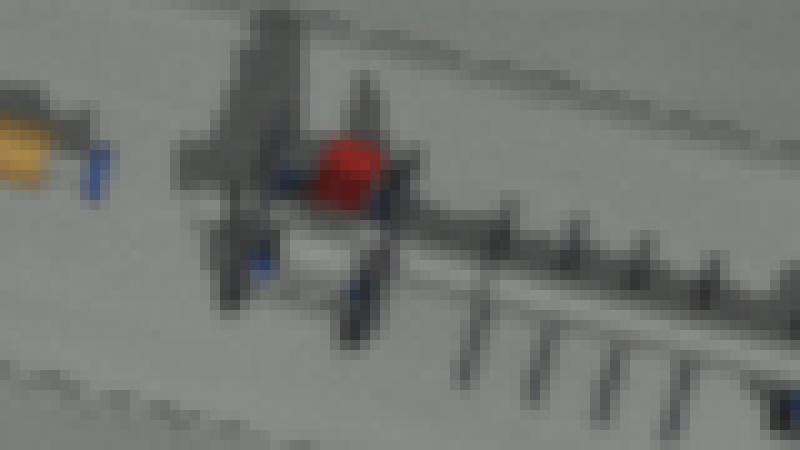

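carry_out([
  [0.0005, 0.0024, 0, 0, 0, 0, -1],
  [0.0011, 0.0048, 0, 0, 0, 0, -1],
  [0.0016, 0.0072, 0, 0, 0, 0, -1],
  [0.0022, 0.0096, 0, 0, 0, 0, -1],
  [0.0027, 0.012, 0, 0, 0, 0, -1],
])

```text
clock: 2.75
eef_pos: [514.2, -291.2, 61.6]
tcp_rot: [0.097, 0.7, -0.097, 0.7]
wrist_force: [-0.8, -5.8, -0.3]
grip_width: 0.3
```

```bash
python3 -c "
from h import *
st()"
```

```text
t 2.75 cradle xyz [  -0.61 -272.66   61.63] F cradle [ 0.77 -5.8  -0.26] world [ 514.2 -291.2   61.6] w 0.3
```

carry_out([
  [0.0006, 0.0019, 0, 0, 0, 0, -1],
  [0.0011, 0.0038, 0, 0, 0, 0, -1],
  [0.0016, 0.0058, 0, 0, 0, 0, -1],
  [0.0022, 0.0077, 0, 0, 0, 0, -1],
  [0.0027, 0.0096, 0, 0, 0, 0, -1],
])

```text
clock: 3.38
eef_pos: [516.7, -282.6, 61.7]
tcp_rot: [0.096, 0.7, -0.097, 0.7]
wrist_force: [-2.0, -5.4, 0.6]
grip_width: 0.2
```

```bash
cat > m.py <<'E'
from h import *
import cv2,sys
from h import st
st()
k=sys.argv[1]
im=[]
for n in("side","top"):
    p,d=viewer.snapshot(n); u,v=map(int,proj(n,[605,30,90])); a=p[v-25:v+25,u-35:u+35,::-1]; im.append(cv2.resize(a,None,fx=5.7,fy=5.7,interpolation=cv2.INTER_CUBIC))
cv2.imwrite(f"pics/m{k}.png",np.hstack(im))
E
python3 m.py 1
```

```text
t 3.38 cradle xyz [  -0.54 -263.8    61.71] F cradle [-0.49 -5.77  0.63] world [ 516.7 -282.6   61.7] w 0.2
```

View pics/m1.png

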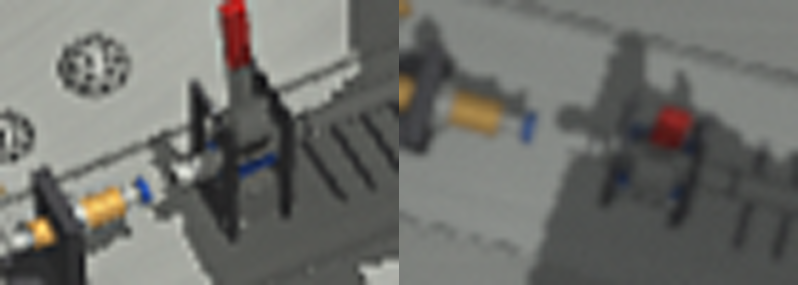

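carry_out([
  [0.0003, 0.001, 0, 0, 0, 0, -1],
  [0.0006, 0.0019, 0, 0, 0, 0, -1],
  [0.0008, 0.0029, 0, 0, 0, 0, -1],
  [0.0011, 0.0038, 0, 0, 0, 0, -1],
  [0.0014, 0.0048, 0, 0, 0, 0, -1],
])

```text
clock: 4.1
eef_pos: [518.1, -277.8, 61.7]
tcp_rot: [0.097, 0.7, -0.097, 0.7]
wrist_force: [-2.6, -5.9, 0.1]
grip_width: 0.4
```

```bash
python3 m.py 2; python3 - <<'E'
from h import *
import cv2
for n in("side",):
    p,d=viewer.snapshot(n); u,v=map(int,proj(n,[610,55,70])); a=p[v-15:v+15,u-20:u+20,::-1]; cv2.imwrite(f"pics/z2.png",cv2.resize(a,None,fx=18,fy=18,interpolation=cv2.INTER_NEAREST)); print(u-20,v-15)
E
```

```text
t 4.1 cradle xyz [  -0.55 -258.79   61.67] F cradle [-0.86 -6.38  0.06] world [ 518.1 -277.8   61.7] w 0.4
242 187
```

View pics/z2.png

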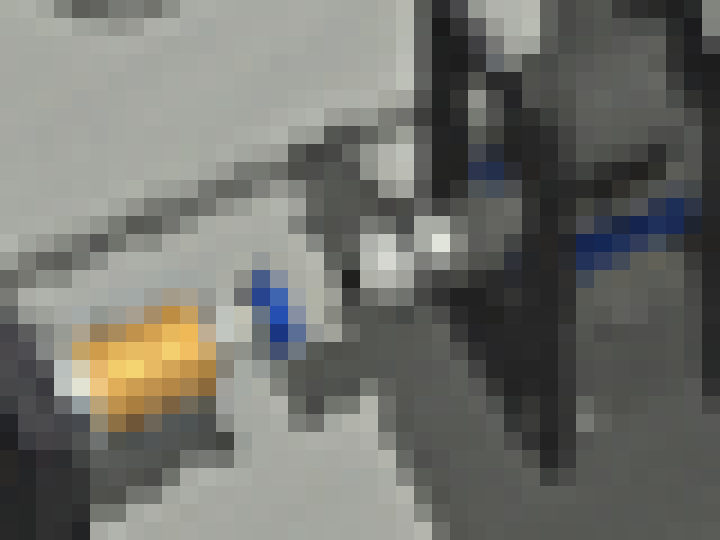

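carry_out([
  [0.0003, 0.001, 0, 0, 0, 0, -1],
  [0.0006, 0.0019, 0, 0, 0, 0, -1],
  [0.0008, 0.0029, 0, 0, 0, 0, -1],
  [0.0011, 0.0038, 0, 0, 0, 0, -1],
  [0.0014, 0.0048, 0, 0, 0, 0, -1],
])

```text
clock: 4.88
eef_pos: [519.4, -273.0, 61.7]
tcp_rot: [0.096, 0.7, -0.097, 0.7]
wrist_force: [-2.9, -5.1, 0.5]
grip_width: 0.6
```

```bash
python3 -c "
from h import *
st()"
```

```text
t 4.88 cradle xyz [  -0.57 -253.81   61.68] F cradle [-1.39 -5.7   0.47] world [ 519.4 -273.    61.7] w 0.6
```

carry_out([
  [0.0001, 0.0004, 0, 0, 0, 0, -1],
  [0.0002, 0.0008, 0, 0, 0, 0, -1],
  [0.0003, 0.0012, 0, 0, 0, 0, -1],
  [0.0004, 0.0015, 0, 0, 0, 0, -1],
  [0.0005, 0.0019, 0, 0, 0, 0, -1],
])

```text
clock: 5.5
eef_pos: [519.9, -271.1, 61.7]
tcp_rot: [0.096, 0.7, -0.097, 0.7]
wrist_force: [-2.1, -5.2, 0.1]
grip_width: 0.5
```

```bash
python3 -c "
from h import *
st()"
```

```text
t 5.5 cradle xyz [  -0.58 -251.86   61.69] F cradle [-0.61 -5.57  0.14] world [ 519.9 -271.1   61.7] w 0.5
```

carry_out([
  [0.0001, 0.0004, 0, 0, 0, 0, -1],
  [0.0002, 0.0008, 0, 0, 0, 0, -1],
  [0.0003, 0.0012, 0, 0, 0, 0, -1],
  [0.0004, 0.0015, 0, 0, 0, 0, -1],
  [0.0005, 0.0019, 0, 0, 0, 0, -1],
])

```text
clock: 6.12
eef_pos: [520.5, -269.3, 61.7]
tcp_rot: [0.097, 0.7, -0.097, 0.7]
wrist_force: [-2.1, -5.6, 0.8]
grip_width: 0.5
```

```bash
python3 -c "
from h import *
st()"
```

```text
t 6.12 cradle xyz [  -0.56 -249.91   61.68] F cradle [-0.46 -5.92  0.85] world [ 520.5 -269.3   61.7] w 0.5
```

carry_out([
  [0.0001, 0.0003, 0, 0, 0, 0, -1],
  [0.0002, 0.0006, 0, 0, 0, 0, -1],
  [0.0003, 0.001, 0, 0, 0, 0, -1],
  [0.0004, 0.0014, 0, 0, 0, 0, -1],
  [0.0004, 0.0014, 0, 0, 0, 0, -1],
])

```text
clock: 6.75
eef_pos: [520.9, -267.8, 61.7]
tcp_rot: [0.097, 0.7, -0.097, 0.7]
wrist_force: [-1.8, -5.7, -0.5]
grip_width: 0.5
```

```bash
python3 m.py 3; python3 - <<'E'
from h import *
import cv2
for n in("side",):
    p,d=viewer.snapshot(n); u,v=map(int,proj(n,[610,55,70])); a=p[v-15:v+15,u-20:u+20,::-1]; cv2.imwrite(f"pics/z3.png",cv2.resize(a,None,fx=18,fy=18,interpolation=cv2.INTER_NEAREST)); print(u-20,v-15)
E
```

```text
t 6.75 cradle xyz [  -0.6  -248.4    61.67] F cradle [-0.16 -5.99 -0.51] world [ 520.9 -267.8   61.7] w 0.5
242 187
```

View pics/z3.png

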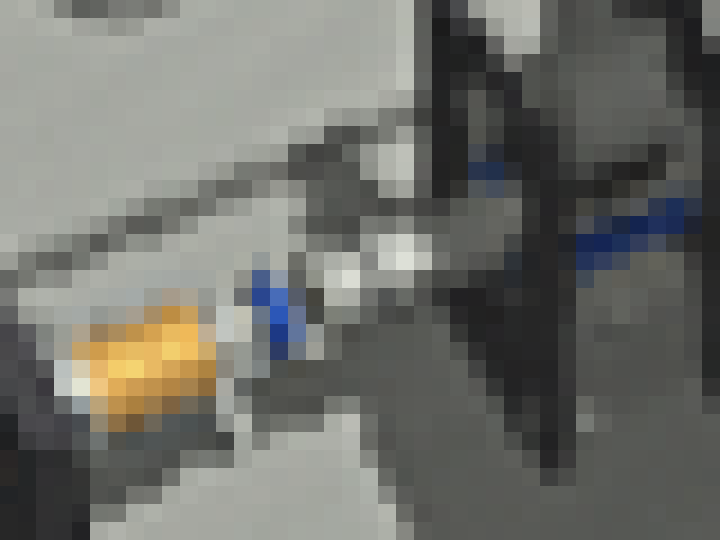

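Near the seal now: the tube's dark rear rim (315,300) is within about 1 px of the seal (290,330). Going on in 1 mm steps.

carry_out([
  [0.0001, 0.0003, 0, 0, 0, 0, -1],
  [0.0002, 0.0006, 0, 0, 0, 0, -1],
  [0.0003, 0.001, 0, 0, 0, 0, -1],
  [0.0003, 0.001, 0, 0, 0, 0, -1],
  [0.0003, 0.001, 0, 0, 0, 0, -1],
])

```text
clock: 7.52
eef_pos: [521.2, -266.8, 61.7]
tcp_rot: [0.097, 0.7, -0.097, 0.7]
wrist_force: [-2.1, -4.9, 0.0]
grip_width: 0.5
```

```bash
python3 -c "
from h import *
st()"
```

```text
t 7.53 cradle xyz [  -0.58 -247.37   61.71] F cradle [-0.67 -5.31  0.04] world [ 521.2 -266.8   61.7] w 0.5
```

carry_out([
  [0.0001, 0.0003, 0, 0, 0, 0, -1],
  [0.0002, 0.0006, 0, 0, 0, 0, -1],
  [0.0003, 0.001, 0, 0, 0, 0, -1],
  [0.0003, 0.001, 0, 0, 0, 0, -1],
  [0.0003, 0.001, 0, 0, 0, 0, -1],
])

```text
clock: 8.15
eef_pos: [521.5, -265.8, 61.7]
tcp_rot: [0.097, 0.7, -0.097, 0.7]
wrist_force: [-1.8, -5.8, 0.8]
grip_width: 0.2
```

```bash
python3 -c "
from h import *
st()"
```

```text
t 8.15 cradle xyz [  -0.57 -246.31   61.7 ] F cradle [-0.14 -6.09  0.79] world [ 521.5 -265.8   61.7] w 0.2
```

carry_out([
  [0.0001, 0.0003, 0, 0, 0, 0, -1],
  [0.0002, 0.0006, 0, 0, 0, 0, -1],
  [0.0003, 0.001, 0, 0, 0, 0, -1],
  [0.0003, 0.001, 0, 0, 0, 0, -1],
  [0.0003, 0.001, 0, 0, 0, 0, -1],
])

```text
clock: 8.78
eef_pos: [521.7, -264.8, 61.7]
tcp_rot: [0.097, 0.7, -0.097, 0.7]
wrist_force: [-2.8, -6.2, 0.1]
grip_width: 0.6
```

```bash
python3 -c "
from h import *
st()"
```

```text
t 8.78 cradle xyz [  -0.6  -245.28   61.68] F cradle [-1.01 -6.76  0.15] world [ 521.7 -264.8   61.7] w 0.6
```

carry_out([
  [0.0001, 0.0003, 0, 0, 0, 0, -1],
  [0.0002, 0.0006, 0, 0, 0, 0, -1],
  [0.0003, 0.001, 0, 0, 0, 0, -1],
  [0.0003, 0.001, 0, 0, 0, 0, -1],
  [0.0003, 0.001, 0, 0, 0, 0, -1],
])

```text
clock: 9.4
eef_pos: [522.0, -263.8, 61.7]
tcp_rot: [0.097, 0.7, -0.097, 0.7]
wrist_force: [-3.3, -6.2, 0.1]
grip_width: 0.4
```

```bash
python3 -c "
from h import *
st()"
```

```text
t 9.4 cradle xyz [  -0.58 -244.25   61.68] F cradle [-1.52 -6.83  0.07] world [ 522.  -263.8   61.7] w 0.4
```

carry_out([
  [0.0001, 0.0003, 0, 0, 0, 0, -1],
  [0.0002, 0.0006, 0, 0, 0, 0, -1],
  [0.0003, 0.001, 0, 0, 0, 0, -1],
  [0.0003, 0.001, 0, 0, 0, 0, -1],
  [0.0003, 0.001, 0, 0, 0, 0, -1],
])

```text
clock: 10.02
eef_pos: [522.3, -262.8, 61.7]
tcp_rot: [0.097, 0.7, -0.097, 0.7]
wrist_force: [-2.1, -5.9, -0.2]
grip_width: 0.4
```

```bash
python3 -c "
from h import *
st()"
```

```text
t 10.03 cradle xyz [  -0.56 -243.19   61.69] F cradle [-0.45 -6.28 -0.24] world [ 522.3 -262.8   61.7] w 0.4
```

Still only drag (≈6 N). Continue.

carry_out([
  [0.0001, 0.0003, 0, 0, 0, 0, -1],
  [0.0002, 0.0006, 0, 0, 0, 0, -1],
  [0.0003, 0.001, 0, 0, 0, 0, -1],
  [0.0003, 0.001, 0, 0, 0, 0, -1],
  [0.0003, 0.001, 0, 0, 0, 0, -1],
])

```text
clock: 10.65
eef_pos: [522.6, -261.8, 61.7]
tcp_rot: [0.097, 0.701, -0.097, 0.7]
wrist_force: [-2.6, -4.9, 0.1]
grip_width: 0.5
```

```bash
python3 -c "
from h import *
st()"
```

```text
t 10.65 cradle xyz [  -0.57 -242.16   61.68] F cradle [-1.12 -5.43  0.09] world [ 522.6 -261.8   61.7] w 0.5
```

carry_out([
  [0.0001, 0.0003, 0, 0, 0, 0, -1],
  [0.0002, 0.0006, 0, 0, 0, 0, -1],
  [0.0003, 0.001, 0, 0, 0, 0, -1],
  [0.0003, 0.001, 0, 0, 0, 0, -1],
  [0.0003, 0.001, 0, 0, 0, 0, -1],
])

```text
clock: 11.28
eef_pos: [522.9, -260.8, 61.7]
tcp_rot: [0.097, 0.701, -0.097, 0.7]
wrist_force: [-2.5, -5.3, 0.0]
grip_width: 0.2
```

```bash
python3 m.py 4; python3 - <<'E'
from h import *
import cv2
for n in("side",):
    p,d=viewer.snapshot(n); u,v=map(int,proj(n,[610,55,70])); a=p[v-15:v+15,u-20:u+20,::-1]; cv2.imwrite(f"pics/z4.png",cv2.resize(a,None,fx=18,fy=18,interpolation=cv2.INTER_NEAREST)); print(u-20,v-15)
E
```

```text
t 11.28 cradle xyz [  -0.57 -241.12   61.69] F cradle [-0.95 -5.82  0.01] world [ 522.9 -260.8   61.7] w 0.2
242 187
```

View pics/z4.png

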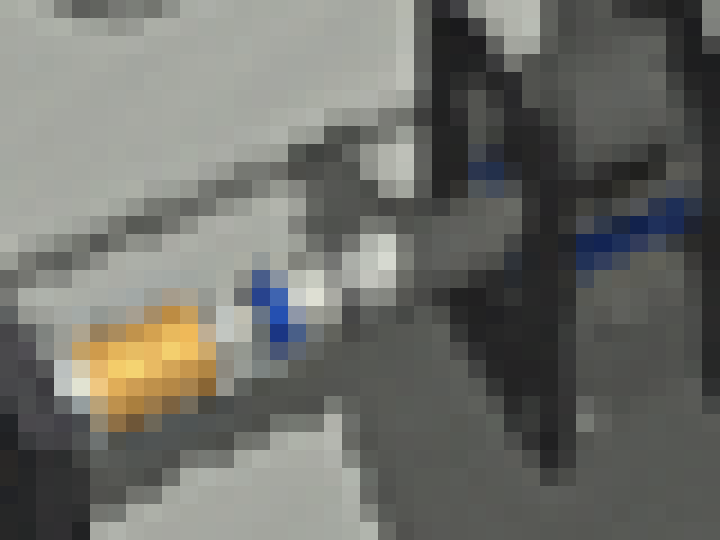

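carry_out([
  [0.0001, 0.0003, 0, 0, 0, 0, -1],
  [0.0002, 0.0006, 0, 0, 0, 0, -1],
  [0.0003, 0.001, 0, 0, 0, 0, -1],
  [0.0003, 0.001, 0, 0, 0, 0, -1],
  [0.0003, 0.001, 0, 0, 0, 0, -1],
])

```text
clock: 12.05
eef_pos: [523.1, -260.1, 61.7]
tcp_rot: [0.096, 0.701, -0.097, 0.7]
wrist_force: [-3.6, -7.3, 0.6]
grip_width: 0.5
```

```bash
python3 -c "
from h import *
st()"
```

```text
t 12.05 cradle xyz [  -0.55 -240.36   61.7 ] F cradle [-1.43 -7.96  0.63] world [ 523.1 -260.1   61.7] w 0.5
```

carry_out([
  [0.0001, 0.0003, 0, 0, 0, 0, -1],
  [0.0002, 0.0006, 0, 0, 0, 0, -1],
  [0.0003, 0.001, 0, 0, 0, 0, -1],
  [0.0003, 0.001, 0, 0, 0, 0, -1],
  [0.0003, 0.001, 0, 0, 0, 0, -1],
])

```text
clock: 12.68
eef_pos: [523.3, -259.4, 61.7]
tcp_rot: [0.096, 0.701, -0.098, 0.7]
wrist_force: [-3.6, -8.3, -0.6]
grip_width: 0.4
```

```bash
python3 -c "
from h import *
st()"
```

```text
t 12.68 cradle xyz [  -0.54 -239.62   61.72] F cradle [-1.18 -8.93 -0.57] world [ 523.3 -259.4   61.7] w 0.4
```

carry_out([
  [0.0001, 0.0003, 0, 0, 0, 0, -1],
  [0.0002, 0.0007, 0, 0, 0, 0, -1],
  [0.0002, 0.0007, 0, 0, 0, 0, -1],
  [0.0002, 0.0007, 0, 0, 0, 0, -1],
  [0.0002, 0.0007, 0, 0, 0, 0, -1],
])

```text
clock: 13.3
eef_pos: [523.4, -258.9, 61.7]
tcp_rot: [0.096, 0.701, -0.098, 0.7]
wrist_force: [-4.5, -10.0, 0.3]
grip_width: 0.3
```

```bash
python3 -c "
from h import *
st()"
```

```text
t 13.3 cradle xyz [  -0.56 -239.16   61.71] F cradle [ -1.64 -10.83   0.33] world [ 523.4 -258.9   61.7] w 0.3
```

carry_out([
  [0, 0, 0, 0, 0, 0, -1],
  [0, 0, 0, 0, 0, 0, -1],
  [0, 0, 0, 0, 0, 0, -1],
  [0, 0, 0, 0, 0, 0, -1],
  [0, 0, 0, 0, 0, 0, -1],
])

```text
clock: 13.92
eef_pos: [523.4, -258.9, 61.7]
tcp_rot: [0.096, 0.701, -0.098, 0.7]
wrist_force: [-3.9, -10.0, 1.0]
grip_width: 0.1
```

```bash
python3 -c "
from h import *
st()"
```

```text
t 13.93 cradle xyz [  -0.57 -239.16   61.69] F cradle [ -1.01 -10.68   0.97] world [ 523.4 -258.9   61.7] w 0.1
```

carry_out([
  [-0.0003, -0.001, 0, 0, 0, 0, -1],
  [-0.0008, -0.003, 0, 0, 0, 0, -1],
  [-0.003, -0.01, 0, 0, 0, 0, -1],
  [-0.0055, -0.02, 0, 0, 0, 0, -1],
  [-0.0095, -0.035, 0, 0, 0, 0, -1],
])

```text
clock: 14.55
eef_pos: [514.4, -292.9, 61.7]
tcp_rot: [0.097, 0.7, -0.097, 0.7]
wrist_force: [-0.6, -0.8, -0.2]
grip_width: 0.7
```

carry_out([
  [0, 0, 0.04, 0, 0, 0, -1],
  [0, 0, 0.09, 0, 0, 0, -1],
  [0, 0, 0.15, 0, 0, 0, -1],
  [0, 0, 0.2, 0, 0, 0, -1],
  [0, 0, 0.2, 0, 0, 0, -1],
])

```text
clock: 15.18
eef_pos: [516.4, -294.4, 266.5]
tcp_rot: [0.096, 0.698, -0.098, 0.703]
wrist_force: [-0.4, -0.0, -0.9]
grip_width: 0.4
```

```bash
python3 - <<'E'
from h import *
import cv2
st()
y0=A
for n in("side","top"):
    p,d=viewer.snapshot(n); np.savez(f"pics/{n}5.npz",p=p,d=d)
    u,v=map(int,proj(n,[610,55,70])); a=p[v-15:v+15,u-20:u+20,::-1]; cv2.imwrite(f"pics/z5{n}.png",cv2.resize(a,None,fx=18,fy=18,interpolation=cv2.INTER_NEAREST))
    W=cloud(n,d); P=p.astype(int); r=(P[...,0]>P[...,1]*2)&(P[...,0]>70)&(abs(W[...,0]-600)<70)&(abs(W[...,1])<60)&(W[...,2]>125)
    q=W[r]; dd=q[:,:2]-O; print(n,r.sum(),np.round(np.stack([dd@XH,dd@YH,q[:,2]],1),0).tolist())
E
```

```text
t 15.18 cradle xyz [   2.34 -275.15  266.47] F cradle [-0.34 -0.14 -0.9 ] world [ 516.4 -294.4  266.5] w 0.4
side 44 [[15.0, 33.0, 218.0], [12.0, 30.0, 218.0], [18.0, 23.0, 208.0], [11.0, 39.0, 218.0], [17.0, 32.0, 208.0], [12.0, 30.0, 213.0], [7.0, 29.0, 218.0], [9.0, 40.0, 215.0], [8.0, 37.0, 215.0], [9.0, 32.0, 211.0], [8.0, 28.0, 210.0], [12.0, 39.0, 206.0], [4.0, 39.0, 215.0], [6.0, 33.0, 209.0], [3.0, 31.0, 211.0], [7.0, 42.0, 207.0], [8.0, 37.0, 204.0], [4.0, 34.0, 206.0], [-0.0, 33.0, 210.0], [6.0, 38.0, 200.0], [4.0, 34.0, 199.0], [10.0, 27.0, 189.0], [5.0, 38.0, 195.0], [9.0, 32.0, 187.0], [4.0, 30.0, 192.0], [3.0, 39.0, 191.0], [2.0, 35.0, 190.0], [8.0, 28.0, 181.0], [1.0, 27.0, 187.0], [1.0, 40.0, 188.0], [3.0, 35.0, 184.0], [5.0, 30.0, 179.0], [3.0, 26.0, 179.0], [4.0, 39.0, 178.0], [2.0, 35.0, 179.0], [5.0, 29.0, 172.0], [-5.0, 30.0, 184.0], [8.0, 37.0, 167.0], [0.0, 36.0, 175.0], [-0.0, 32.0, 173.0], [3.0, 26.0, 166.0], [4.0, 38.0, 166.0], [1.0, 36.0, 168.0], [-1.0, 32.0, 168.0]]
top 29 [[17.0, 34.0, 216.0], [18.0, 31.0, 215.0], [19.0, 28.0, 216.0], [14.0, 36.0, 214.0], [15.0, 33.0, 214.0], [15.0, 30.0, 217.0], [16.0, 27.0, 218.0], [17.0, 24.0, 216.0], [10.0, 38.0, 211.0], [11.0, 35.0, 207.0], [11.0, 32.0, 216.0], [12.0, 29.0, 214.0], [13.0, 26.0, 216.0], [14.0, 23.0, 218.0], [8.0, 37.0, 202.0], [9.0, 34.0, 200.0], [9.0, 31.0, 205.0], [10.0, 28.0, 211.0], [10.0, 25.0, 217.0], [6.0, 36.0, 193.0], [7.0, 33.0, 192.0], [7.0, 30.0, 197.0], [8.0, 27.0, 196.0], [5.0, 34.0, 171.0], [5.0, 31.0, 182.0], [5.0, 29.0, 188.0], [6.0, 25.0, 183.0], [3.0, 27.0, 168.0], [4.0, 24.0, 173.0]]
```

View pics/z5side.png

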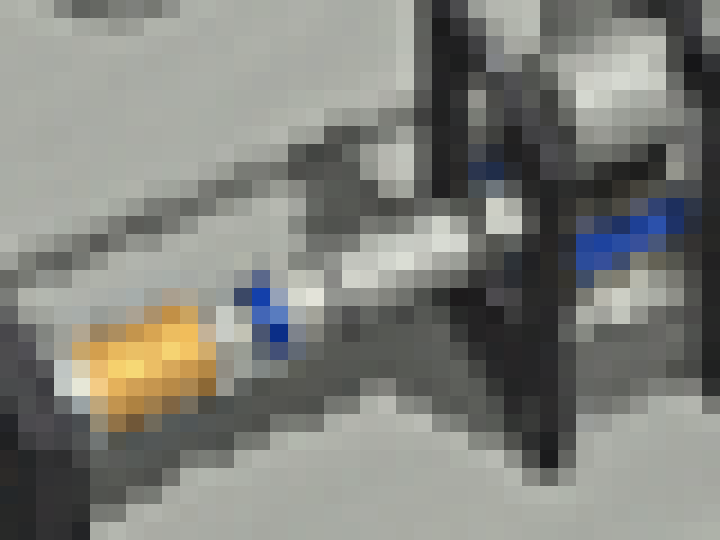

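carry_out([
  [0.025, 0.05, 0.02, 0, 0, 0, -1],
  [0.053, 0.106, 0.02, 0, 0, 0, -1],
  [0.08, 0.162, 0.02, 0, 0, 0, -1],
  [0.11, 0.22, 0.02, 0, 0, 0, -1],
  [0.139, 0.278, 0.02, 0, 0, 0, -1],
])

```text
clock: 15.9
eef_pos: [650.9, -17.3, 279.1]
tcp_rot: [0.097, 0.702, -0.097, 0.699]
wrist_force: [1.4, 0.2, 0.8]
grip_width: 0.7
```

```bash
python3 -c "
from h import *
st()"
```

```text
t 15.9 cradle xyz [ 56.22  28.07 279.13] F cradle [1.29 0.56 0.78] world [650.9 -17.3 279.1] w 0.7
```

carry_out([
  [0, 0.002, -0.03, 0, 0, 0, -1],
  [0, 0.002, -0.06, 0, 0, 0, -1],
  [0, 0.002, -0.087, 0, 0, 0, -1],
  [0, 0.002, -0.087, 0, 0, 0, -1],
  [0, 0.002, -0.087, 0, 0, 0, -1],
])

```text
clock: 16.52
eef_pos: [651.2, -17.1, 194.4]
tcp_rot: [0.097, 0.701, -0.097, 0.7]
wrist_force: [-0.2, 0.1, 1.0]
grip_width: 0.4
```

```bash
python3 m.py 6
```

```text
t 16.52 cradle xyz [ 56.41  28.32 194.43] F cradle [-0.2 -0.   1. ] world [651.2 -17.1 194.4] w 0.4
```

View pics/m6.png

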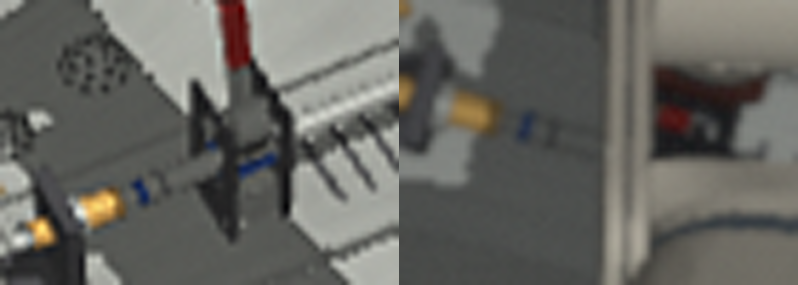

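carry_out([
  [-0.008, 0.0035, 0, 0, 0, 0, -1],
  [-0.0145, 0.006, 0, 0, 0, 0, -1],
  [-0.0195, 0.0075, 0, 0, 0, 0, -1],
  [-0.024, 0.009, 0, 0, 0, 0, -1],
  [-0.0283, 0.0101, 0, 0, 0, 0, -1],
])

```text
clock: 17.25
eef_pos: [623.0, -6.7, 195.0]
tcp_rot: [0.097, 0.7, -0.097, 0.701]
wrist_force: [1.2, -0.5, 0.4]
grip_width: 0.3
```

```bash
python3 m.py 7
```

```text
t 17.25 cradle xyz [ 26.39  30.71 194.99] F cradle [ 1.3  -0.17  0.43] world [623.   -6.7 195. ] w 0.3
```

View pics/m7.png

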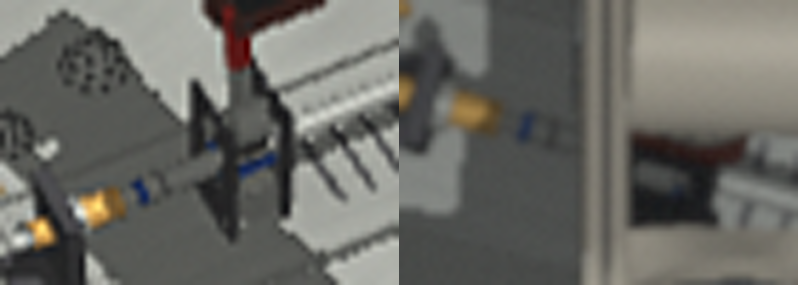

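carry_out([
  [-0.0087, 0.0025, 0, 0, 0, 0, -1],
  [-0.0173, 0.0049, 0, 0, 0, 0, -1],
  [-0.026, 0.0074, -0.001, 0, 0, 0, -1],
  [-0.0346, 0.0098, -0.003, 0, 0, 0, -1],
  [-0.0423, 0.012, -0.005, 0, 0, 0, -1],
])

```text
clock: 17.98
eef_pos: [580.1, 5.4, 189.5]
tcp_rot: [0.097, 0.7, -0.097, 0.701]
wrist_force: [2.1, -0.6, -1.0]
grip_width: 0.4
```

```bash
python3 m.py 8
```

```text
t 17.98 cradle xyz [-18.18  30.6  189.54] F cradle [ 2.19  0.02 -0.96] world [580.1   5.4 189.5] w 0.4
```

View pics/m8.png

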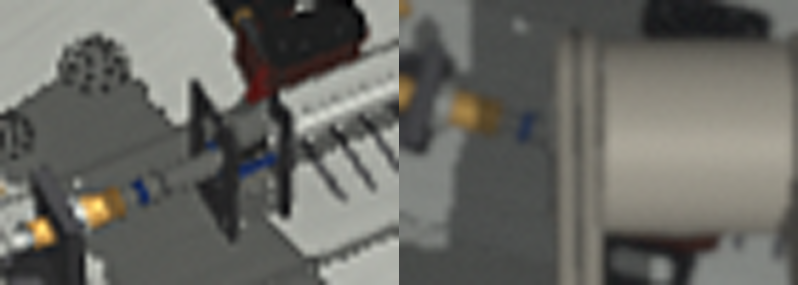

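carry_out([
  [-0.0067, 0.0019, -0.004, 0, 0, 0, -1],
  [-0.013, 0.0037, -0.0083, 0, 0, 0, -1],
  [-0.0188, 0.0053, -0.0133, 0, 0, 0, -1],
  [-0.0241, 0.0068, -0.019, 0, 0, 0, -1],
  [-0.0287, 0.0081, -0.0253, 0, 0, 0, -1],
])

```text
clock: 18.7
eef_pos: [551.2, 13.5, 163.9]
tcp_rot: [0.097, 0.701, -0.097, 0.7]
wrist_force: [0.1, 1.1, 4.1]
grip_width: 0.6
```

```bash
python3 m.py 9
```

```text
t 18.7 cradle xyz [-48.18  30.54 163.86] F cradle [-0.19  1.08  4.13] world [551.2  13.5 163.9] w 0.6
```

View pics/m9.png

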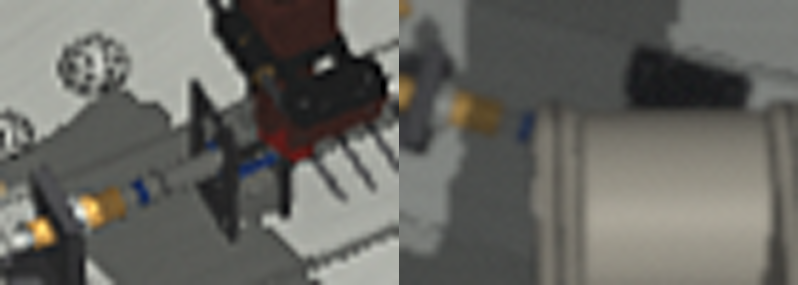

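carry_out([
  [-0.0038, 0.0011, -0.0067, 0, 0, 0, -1],
  [-0.007, 0.002, -0.0138, 0, 0, 0, -1],
  [-0.0091, 0.0026, -0.02, 0, 0, 0, -1],
  [-0.0104, 0.0029, -0.025, 0, 0, 0, -1],
  [-0.0114, 0.0032, -0.029, 0, 0, 0, -1],
])

```text
clock: 19.42
eef_pos: [540.3, 16.5, 134.8]
tcp_rot: [0.097, 0.701, -0.097, 0.7]
wrist_force: [1.0, 0.5, -0.6]
grip_width: 0.5
```

```bash
python3 m.py 10
```

```text
t 19.43 cradle xyz [-59.46  30.45 134.85] F cradle [ 0.86  0.74 -0.64] world [540.3  16.5 134.8] w 0.5
```

View pics/m10.png

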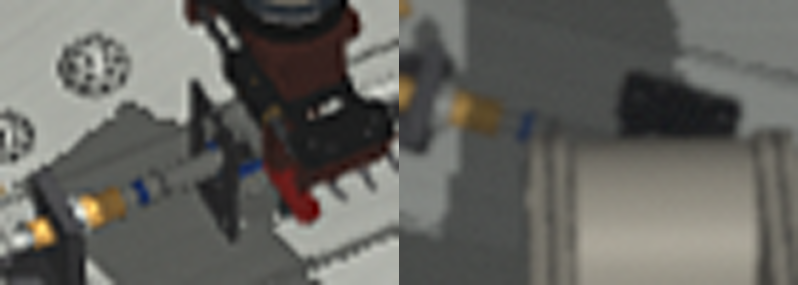

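carry_out([
  [0, 0, -0.0015, 0, 0, 0, -1],
  [0, 0, -0.003, 0, 0, 0, -1],
  [0, 0, -0.0045, 0, 0, 0, -1],
  [0, 0, -0.006, 0, 0, 0, -1],
  [0, 0, -0.006, 0, 0, 0, -1],
])

```text
clock: 20.15
eef_pos: [540.4, 16.5, 129.3]
tcp_rot: [0.097, 0.7, -0.097, 0.7]
wrist_force: [-0.3, 0.3, 0.5]
grip_width: 0.3
```

```bash
python3 -c "
from h import *
st()"
```

```text
t 20.15 cradle xyz [-59.35  30.5  129.28] F cradle [-0.35  0.2   0.53] world [540.4  16.5 129.3] w 0.3
```

No resistance, so the lever has pulled itself down. Lift off and look.

carry_out([
  [0, 0, 0.02, 0, 0, 0, -1],
  [0, 0, 0.06, 0, 0, 0, -1],
  [-0.03, -0.02, 0.12, 0, 0, 0, -1],
  [-0.07, -0.06, 0.17, 0, 0, 0, -1],
  [-0.11, -0.11, 0.2, 0, 0, 0, -1],
])

```text
clock: 20.78
eef_pos: [445.6, -75.5, 318.1]
tcp_rot: [0.096, 0.7, -0.096, 0.701]
wrist_force: [0.7, 0.1, 0.8]
grip_width: 0.1
```

carry_out([
  [-0.02, -0.055, 0, 0, 0, 0, -1],
  [-0.04, -0.11, 0, 0, 0, 0, -1],
  [-0.06, -0.165, 0, 0, 0, 0, -1],
  [-0.08, -0.2, 0, 0, 0, 0, -1],
  [-0.08, -0.2, 0, 0, 0, 0, -1],
])

```text
clock: 21.4
eef_pos: [364.8, -276.9, 316.1]
tcp_rot: [0.098, 0.7, -0.099, 0.7]
wrist_force: [-0.5, 0.3, 0.1]
grip_width: 0.6
```

```bash
python3 m.py 11; python3 - <<'E'
from h import *
import cv2
im=[]
for n in("side","top"):
    p,d=viewer.snapshot(n); W=cloud(n,d); P=p.astype(int)
    r=(P[...,0]>P[...,1]*2)&(P[...,0]>70)&(abs(W[...,0]-570)<80)&(abs(W[...,1]-10)<60)&(W[...,2]>60)&(W[...,2]<200)
    q=W[r]; dd=q[:,:2]-O; X=dd@XH
    if len(q): print(n,r.sum(),"x",X.min(),X.max(),"z",np.median(q[:,2]),"slope",np.polyfit(X,q[:,2],1), "z inner/outer",np.median(q[X>np.median(X),2]),np.median(q[X<=np.median(X),2]))
    u,v=map(int,proj(n,[610,55,70])); a=p[v-15:v+15,u-20:u+20,::-1]; im.append(cv2.resize(a,None,fx=10,fy=10,interpolation=cv2.INTER_NEAREST))
    dd=W[...,:2]-O; x=dd@XH; y=dd@YH; m=(y>-135)&(y<-5)&(abs(x)<20)&(W[...,2]>60)&(W[...,2]<95)&(d>0)
    c=W[m][:,:2]; v_=np.linalg.svd(c-c.mean(0))[2][0]; print("tube",np.degrees(np.arctan2(v_[1],v_[0])),x[m].mean())
    cv2.imwrite(f"pics/full11{n}.png",p[:,:,::-1])
cv2.imwrite("pics/z11.png",np.hstack(im))
E
```

```text
t 21.4 cradle xyz [-148.31 -299.68  316.06] F cradle [-0.61  0.18  0.09] world [ 364.8 -276.9  316.1] w 0.6
side 50 x -101.39142731924247 -30.16379730365089 z 120.17703733839573 slope [-1.08009060e-01  1.11284186e+02] z inner/outer 120.414188622947 119.93988605384448
tube 74.2088882215683 -4.340614355908656
top 65 x -99.66525061555069 -50.85258463631001 z 118.82745584974123 slope [2.89404896e-02 1.21275386e+02] z inner/outer 118.61029364864567 119.37993928811761
tube 74.2414740024528 0.17060144644460395
```

View pics/m11.png

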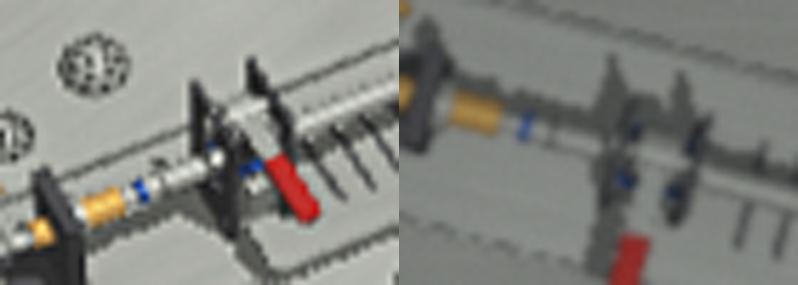

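View pics/z11.png

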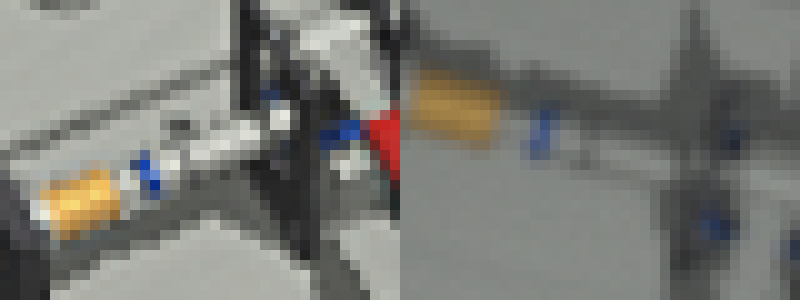

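View pics/full11top.png

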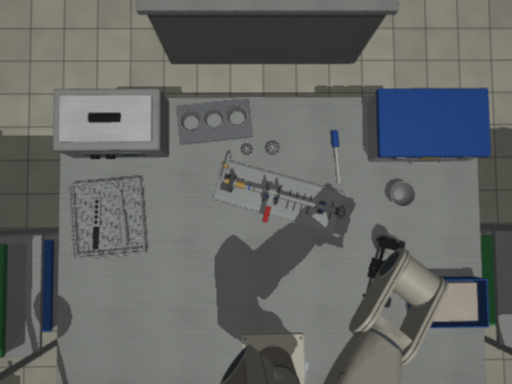

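```bash
python3 -c "
from station import arm
print(arm.close_job())"
```

```text
the job is handed in; nothing more can be done
None
```

The driver is loaded against the blue seal and clamped, and I handed the job in at 21.4 s of the 67 s allowed. No verdict is reported.

**Seating the driver:** I pushed it by the dome head with closed fingers and found the seal by feel. Sliding drag was steady at about 5.9 N, and the push ended at about 10.7 N. That leaves roughly 5 N on the seal, within the 4 to 7 N wanted. I held it there about 0.6 s and backed off without disturbing it.

**Clamping it:** I walked the lever over centre. Readings between moves never showed more than about 4 N on it.

**Last checks:**
- **Lever:** the red grip lies level in both views, with its top at about 119 to 120 mm against 120 mm expected. A light press downward met no resistance, so it is on its stop.
- **Driver:** the tube still touches the seal and runs within about 0.1° of the cradle's line. I could not measure the seal force after clamping, so that rests on the pictures.
- **Sideways position:** the two views disagreed, 0.2 mm off centre from the top and 4.3 mm from the side. The side camera sees only one flank of the tube and gave the same bias before anything was moved, so I trusted the top view.
- **Other things on the table:** those visible had not moved. The bottle was hidden behind the arm in the last picture, so I did not check it again, but no unexpected contact force was felt.
- **Robot:** it stands clear and touches nothing.

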